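Clamp and stamp a tag

ROBOT

A 7-joint arm with a two-finger parallel gripper is mounted at the origin on the work surface; the furniture and walls round the work are solid. World frame = base frame: x ahead of the robot, y to its left, z up, the work surface at z = 0. Lengths are in mm, angles in rad, forces in N, time in s.
With the tool pointing down it reaches from about 400 to 900 mm from the base axis. Payload 5.6 kg.
Tool frame: the origin (TCP) lies midway between the tips of the shut fingers; the grasp point (between the pads) lies 19 mm behind it; x points along the fingers, y is the direction in which the jaws open and shut, and the axes are right-handed (so a half turn about x gives the same grasp; the last joint's range is limited). The gripper opens to 92 mm and grips with 3 to 60 N. Pads are 20 mm wide; open, the fingers measure 128 mm over their backs; the gripper's body (75 mm by 189 mm) begins 69 mm behind the grasp point.
Start: joints at [-1.283, 0.468, -0.012, 1.603, 0.006, 1.071, -0.056], TCP at [211.161, 614.752, 214.592] pointing down, gripper open.
Joint ranges: [-2.53, 2.53], [-0.31, 2.02], [-1.57, 1.55], [0.28, 2.44], [-1.29, 4.43], [0.15, 1.84], [-2.92, 2.92]. Speed limits (rad/s): [2.57, 2.57, 3.14, 3.14, 3.14, 3.14, 3.14].

INTERFACE

Orientations are given as a rotation vector (axis times angle).
In Python, from cell import robot, grip, kin, viewer gives the robot as it stands. Calls block until the motion is done:
- robot.movep(position, orientation): joint-space move of the TCP to a pose.
- robot.servo_line(position, feed=150, rotation=None): straight line of the TCP; rotation=None keeps the orientation; feed is the mean speed in mm/s.
- robot.goto_joints(angles): joint-space move.
- grip(opening, newtons=None): opening from 0.0 (shut) to 1.0 (fully open); newtons is the grip in N (None keeps the last); returns when the fingers have stopped.
- robot.hold(seconds).
- kin.ik(position, orientation): joint angles nearest the present ones, or None.
- robot.observe(): the state.
- viewer.read_camera(name): name is "scene" or "top" or "wrist"; returns the picture (384x512x3 uint8, red, green, blue); there is no depth.
- viewer.camera_info(name): a dict with "camera_matrix" (3x3 intrinsics, pixels), "R" (3x3) and "t" (3): a world point X has camera coordinates R X + t. Camera axes: x right, y down, z forward; pixel columns grow to the right and rows downward; lengths in mm; the calibration is good to about 2 mm. A picture is of the moment at which its call begins: read the wrist's pose just before it. camera_info takes no time and is no camera call; for the wrist camera it gives the pose at the moment of the call.
A pose or a line that the arm cannot do raises robot.IKError and nothing moves.
- robot.job_done(): hands the job in, once; it reports no verdict.
Trained networks look in the newest picture that a camera, given by its name, has taken for a name from the list of things; names that differ only in an ending like _2 or _b are one class to them, and where a whole thing is asked for, a point or a joint stands for the part that bears it (a point fixed in the world has none). Each returns a list of dicts, best first, with "confidence" (0 to 1); they miss things now and then, are a little off and sometimes report something else, mostly with a low value. They report only what shows in the picture. A call takes as long as a camera call.
- viewer.silhouettes(name, camera): "mask" (384x512 bool, what is visible of it).
- viewer.pinpoint(name, camera): "at" ([x, y, z] in mm, in the coordinates of the camera as it stood for that picture, good to about 4 mm: a listed point, or the origin of a listed thing).
The state is a dict: "t": time; "joints": joint angles; "joint_velocities": joint speeds; "joint_torque": joint torques, N m; "tcp_pos": TCP position; "tcp_rot": TCP orientation; "contact_force": force on the tool from outside, world axes, zero at the start; "wrist_torque": the same for the moment, N m; "grip_width": opening from 0.0 (shut) to 1.0 (fully open).
Only numpy, scipy, OpenCV 4.12 (cv2) and the standard library are available. Lean on these libraries where they do the work, as an engineer would, in place of code of your own. Each camera call takes 0.05 s, during which the arm holds its last target.

TASK

Clamp the stack of white tags in the jig: turn the black knurled knob clockwise, regripping as needed, until it stops. Then take the green-handled sprung stamp and print the top tag: set it squarely inside the outlined field with its long side along the field's long side, press gently until the red line on its steel stem is just level with the housing's lower edge (never right down to the stop), hold it there half a second, and lift it straight off without sliding. Finally stand the stamp upright in the middle of its tray and let go.

Things in the scene. Friction and masses are not known exactly. Their poses are not given: they have to be found in the camera images.
- mark (a point): Centre of the print field, given on the jig's bed 12 mm above the table: use its x, y and yaw. The field is a blue outline 52 x 71 mm on top of a rigid stack of white tags 76 x 94 mm; x is its short, y its long direction, z up. The stack's height differs each time: its top lies 30 to 44 mm above the table and must be found by touch.
- jig_mid (a point): Middle of the jig's bed, 12 mm above the table, same axes as mark. Grey base 112 (x) by 212 (y) mm, fixed. The tags lie towards -y between aluminium fences 28 mm high; towards +y follow a dark steel jaw (41 mm high) and the blue block with the knob (48 mm).
- knob_grip (a point): Middle of the black knurled clamp knob, on its upright axis, 68 mm above the table, 113 mm from mark along that point's +y. Diameter 44 mm, from 55 to 81 mm above the table; nothing else on the jig is higher than 53 mm. Turns with the knob; z up.
- knob (a joint): Turn of the clamp knob, rad, growing clockwise seen from above; starts at 0 to 0.6, the stop (clamped) is at 3.4. It turns stiffly (0.08 N m) and stays where it is left; it neither rises nor sinks.
- stamp_center (a point): Centre of the loose stamp, 62.5 mm above its foot's underside; 125 mm high, 0.26 kg, upright. z up, y its long side. Green handle 28 (x) by 56 (y) mm, 71 to 125 mm above the underside; below it a grey housing 46 x 64 mm (30 to 66 mm up), on which fingertips may bear, and a black foot 42 x 62 x 14 mm on a steel stem with a red line.
- stamp_foot (a joint): How far the sprung foot is pushed up into the housing, m: 0 free, 0.014 at the stop. The spring starts at 6 N and adds 1 N per mm: 14 N at 0.008, where the red line is level with the housing's edge.
- stamp_die: The printing face on the underside of the stamp's foot; its origin is the centre of that underside when free, it rides up with the foot.
- tray_mid (a point): Middle of the stamp's parking tray, on its rubber floor 5 mm above the table; tray 100 (x) by 120 (y) mm, rim 10 mm high, fixed. The stamp stands in it at the start.

How it is judged:
By the outcome, as a careful person would: the job done as asked, in the order asked, and still so for the second after the job is handed in, with the robot touching nothing.
It also fails if it takes over 72 s, if anything falls off the work surface, if the arm or the gripper's body presses on something with over 40 N, if the wrist force passes 120 N, or if a joint passes its speed limit or range.

## Working session

There is one attempt and no reset: what is moved stays moved. The work goes in short steps, each a Python script; the robot and the scene stay as the last script left them, time stands still between calls to the robot, and variables do not carry over. Pictures are saved under pics/ and viewed, and the job is handed in when it is done.

```bash
ls; mkdir -p pics
python3 - <<'E'
from cell import robot, grip, kin, viewer
import cv2, numpy as np
o=robot.observe(); print({k:np.round(v,3) for k,v in o.items()})
for c in ["scene","top","wrist"]:
    im=viewer.read_camera(c); cv2.imwrite(f"pics/a_{c}.png",im[:,:,::-1])
    ci=viewer.camera_info(c);R=np.array(ci["R"]);t=np.array(ci["t"]); 
    print(c,np.round(-R.T@t), np.round(R,2).tolist(), np.round(ci["camera_matrix"]).tolist())
    for n in ["mark","jig_mid","knob_grip","stamp_center","tray_mid","stamp_die","knob"]:
        for r in viewer.pinpoint(n,c)[:2]:
            print(n,round(r["confidence"],2),np.round(R.T@(np.array(r["at"])-t),1), {k:v for k,v in r.items() if k not in("at","confidence")})
print(robot.observe()["t"])
E
```

```text
pics
{'t': np.float64(0.0), 'joints': array([-1.283,  0.468, -0.012,  1.604,  0.006,  1.071, -0.056]), 'joint_velocities': array([ 0.001,  0.   , -0.001,  0.   ,  0.001, -0.001,  0.002]), 'joint_torque': array([-1.0000e-03, -5.2057e+01, -1.3000e-02, -2.4376e+01, -5.7000e-02,
        1.7000e-02,  0.0000e+00]), 'tcp_pos': array([210.977, 614.165, 213.619]), 'tcp_rot': array([ 0.258,  1.555, -0.261]), 'contact_force': array([-0.305,  0.212, -0.451]), 'wrist_torque': array([ 0.073,  0.022, -0.027]), 'grip_width': np.float64(0.997)}
scene [  89. -731.  938.] [[0.83, -0.55, -0.01], [-0.39, -0.59, -0.71], [0.39, 0.59, -0.71]] [[491.0, 0.0, 257.0], [0.0, 491.0, 193.0], [0.0, 0.0, 1.0]]
mark 0.87 [536.4 125.1  14.3] {}
jig_mid 0.63 [543.7 160.6  12. ] {}
knob_grip 0.48 [552.8 242.2  68.7] {}
stamp_center 0.88 [ 540.8 -297.8   71. ] {}
tray_mid 0.75 [ 526.  -299.6    5.7] {}Traceback (most recent call last):
  File "<stdin>", line 9, in <module>
ValueError: it knows: jig_mid, knob_grip, mark, stamp_center, stamp_die, tray_mid
```

```bash
cat > h.py <<'E'
from cell import robot, grip, kin, viewer
import cv2, numpy as np
from scipy.spatial.transform import Rotation as Ro
def look(c,names,save=None):
    ci=viewer.camera_info(c);R=np.array(ci["R"]);t=np.array(ci["t"])
    im=viewer.read_camera(c)
    if save: cv2.imwrite(f"pics/{save}.png",im[:,:,::-1])
    for n in names:
        for r in viewer.pinpoint(n,c)[:2]:
            print(c,n,round(r["confidence"],2),np.round(R.T@(np.array(r["at"])-t),1))
    return im,np.array(ci["camera_matrix"]),R,t
def ori(yaw):  # tool x down, tool y (jaw) at angle yaw in world
    x=np.array([0,0,-1.]);y=np.array([np.cos(yaw),np.sin(yaw),0]);z=np.cross(x,y)
    return Ro.from_matrix(np.c_[x,y,z]).as_rotvec()
def plane(px,z,K,R,t):
    d=R.T@np.linalg.inv(K)@np.array([px[0],px[1],1.]);c=-R.T@t
    return c+d*(z-c[2])/d[2]
E
python3 - <<'E'
from h import *
for c in ["top","wrist"]:
    look(c,["mark","jig_mid","knob_grip","stamp_center","tray_mid","stamp_die"],"b_"+c)
print(robot.observe()["t"])
print(ori(0),Ro.from_rotvec(robot.observe()["tcp_rot"]).as_matrix().round(2))
E
```

```text
top mark 0.98 [539.2 125.   15. ]
top jig_mid 0.91 [544.  162.6  10.9]
top knob_grip 0.53 [549.6 235.5  66.9]
top stamp_center 0.59 [ 539.8 -297.2   67.9]
top tray_mid 0.88 [ 527.3 -302.8    6.4]
top tray_mid 0.21 [541.8 160.4  11.7]
1.05
[ 1.20919958  1.20919958 -1.20919958] [[ 0.    0.32  0.95]
 [ 0.    0.95 -0.32]
 [-1.    0.    0.  ]]
```

View pics/a_scene.png

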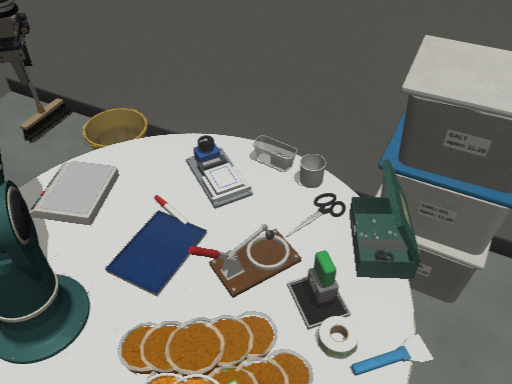

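View pics/b_top.png

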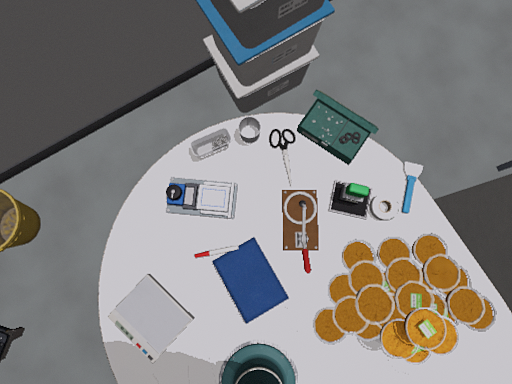

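View pics/b_wrist.png

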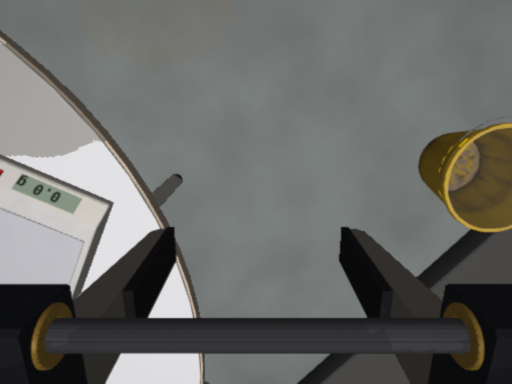

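Run:
```python
from h import *
ci=viewer.camera_info("wrist");R=np.array(ci["R"]);t=np.array(ci["t"]);o=robot.observe()
T=Ro.from_rotvec(o["tcp_rot"]).as_matrix()
print("cam in tool",T.T@(-R.T@t-o["tcp_pos"]),(T.T@R.T).round(2))
for yaw in [-.11,-.11+np.pi/2,-.11-np.pi/2,-.11+np.pi]:
    q=kin.ik([545,170,330],ori(yaw)); print(yaw,None if q is None else np.round(q,2))
    q=kin.ik([551,238,60],ori(yaw)); print(yaw,None if q is None else np.round(q,2))
    q=kin.ik([540,-297,110],ori(yaw)); print(yaw,None if q is None else np.round(q,2))
```

```text
cam in tool [-1.70384659e+02  3.20921194e-02 -7.85739240e+01] [[ 0.   -0.28  0.96]
 [ 1.    0.   -0.  ]
 [ 0.    0.96  0.28]]
-0.11 [-0.79  0.24  0.52  1.69 -0.13  1.24 -0.35]
-0.11 [-0.77  0.6   0.41  1.86 -0.33  0.75 -0.29]
-0.11 [-0.19  0.7   0.91  1.81 -0.66  0.97  0.89]
1.4607963267948965 [-0.58  0.23  0.26  1.68 -0.06  1.24  1.16]
1.4607963267948965 [-0.54  0.58  0.1   1.84 -0.08  0.73  1.06]
1.4607963267948965 [-0.07  0.62  0.71  1.81 -0.5   0.91  2.33]
-1.6807963267948967 [-0.94  0.26  0.71  1.7  -0.18  1.25 -1.87]
-1.6807963267948967 [-0.91  0.65  0.61  1.87 -0.51  0.79 -1.71]
-1.6807963267948967 [-0.26  0.76  1.03  1.82 -0.76  1.02 -0.6 ]
3.0315926535897932 [-0.38  0.24  0.02  1.66 -0.    1.24  2.67]
3.0315926535897932 [-0.29  0.6  -0.23  1.82  0.19  0.75  2.41]
3.0315926535897932 [-0.38  1.    1.34  1.82 -1.04  1.24 -1.97]
```

Run:
```python
from h import *
robot.movep([545,165,260],ori(1.46))
look("wrist",["mark","jig_mid","knob_grip"],"c_wrist")
print(robot.observe()["t"],robot.observe()["joints"])
ci=viewer.camera_info("wrist");print(ci)
```

```text
wrist jig_mid 0.55 [543.3 164.1  11.4]
wrist knob_grip 0.63 [549.9 239.1  67.4]
3.275 [-0.55829127  0.28595828  0.25030859  1.7694909  -0.07874196  1.09612176
  1.17962159]
{'camera_matrix': array([[331.39273215,   0.        , 257.24854221],
       [  0.        , 331.39273215, 193.25539464],
       [  0.        ,   0.        ,   1.        ]]), 'R': array([[ 0.10939983,  0.99399665, -0.00153001],
       [ 0.95554609, -0.10474371,  0.2756092 ],
       [ 0.27379437, -0.0316136 , -0.96126855]]), 't': array([-223.83676365, -546.31097198,  291.32055055])}
```

View pics/c_wrist.png

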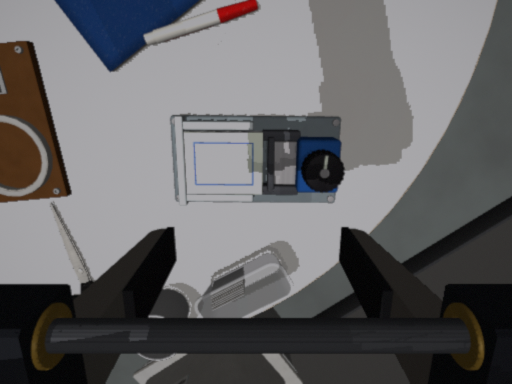

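Run:
```python
from h import *
K=np.array([[331.39273215,0,257.24854221],[0,331.39273215,193.25539464],[0,0,1]]);R=np.array([[0.10939983,0.99399665,-0.00153001],[0.95554609,-0.10474371,0.2756092],[0.27379437,-0.0316136,-0.96126855]]);t=np.array([-223.83676365,-546.31097198,291.32055055])
im=cv2.imread("pics/c_wrist.png")
cv2.imwrite("pics/c_zoom.png",cv2.resize(im[100:220,160:355],None,fx=4,fy=4,interpolation=cv2.INTER_CUBIC))
hsv=cv2.cvtColor(im,cv2.COLOR_BGR2HSV)
m=(cv2.inRange(hsv,(105,60,60),(130,255,255)))[130:200,180:265]
ys,xs=np.nonzero(m);p=np.c_[xs+180,ys+130].astype(np.float32)
r=cv2.minAreaRect(p);print(r)
for z in (30,37,44):
    c=plane(r[0],z,K,R,t);b=np.array([plane(q,z,K,R,t)[:2] for q in cv2.boxPoints(r)])
    e=b[1]-b[0],b[2]-b[1]
    print(z,c.round(1),[(np.linalg.norm(v).round(1),np.degrees(np.arctan2(v[1],v[0])).round(1)) for v in e])
print(plane((323,170),81,K,R,t))
```

```text
((223.0, 163.5), (43.0, 60.0), 90.0)
30 [538.5 123.8  30. ] [(np.float64(72.2), np.float64(83.7)), (np.float64(53.4), np.float64(-6.5))]
37 [537.2 124.6  37. ] [(np.float64(70.9), np.float64(83.7)), (np.float64(52.5), np.float64(-6.5))]
44 [536.  125.5  44. ] [(np.float64(69.7), np.float64(83.7)), (np.float64(51.6), np.float64(-6.5))]
[548.09110319 236.06231873  81.        ]
```

View pics/c_zoom.png

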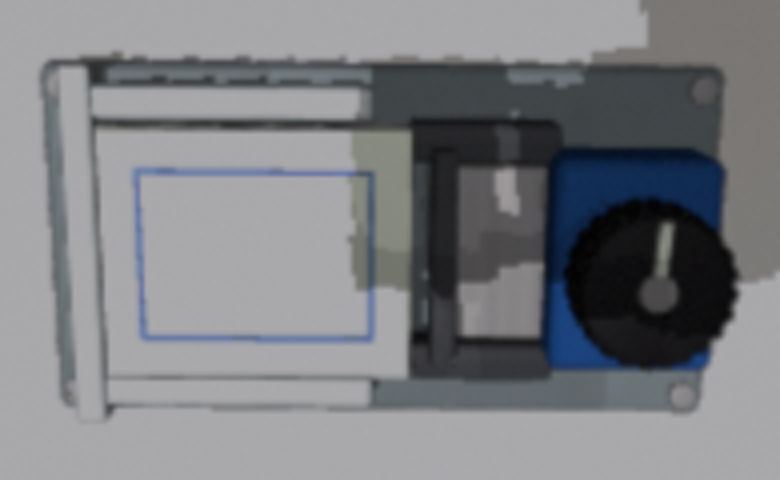

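Run:
```python
from h import *
robot.movep([549.2,237,120],ori(2.95))
robot.servo_line([549.2,237,59],feed=80)
o=robot.observe();print(o["t"],o["tcp_pos"],o["contact_force"],o["wrist_torque"],o["joints"])
grip(0.0,15)
o=robot.observe();print(o["t"],o["tcp_pos"],o["contact_force"],o["wrist_torque"],o["grip_width"])
look("wrist",["knob_grip"],"d_wrist")
```

```text
5.3667 [549.56865268 237.17814934  59.31526939] [0.05251778 0.87086347 0.30051249] [ 0.07420423  0.04316271 -0.03699508] [-0.43557581  0.57753357 -0.03642221  1.8372035   0.02995804  0.72665668
  2.46153596]
6.15 [551.67916193 236.52034614  59.23636535] [ 6.11324688 -0.49569219 -4.2994916 ] [ 0.03870131 -1.11555933  0.1004469 ] 0.47129311497219434
wrist knob_grip 0.88 [548.3 237.8  64.2]
```

View pics/d_wrist.png

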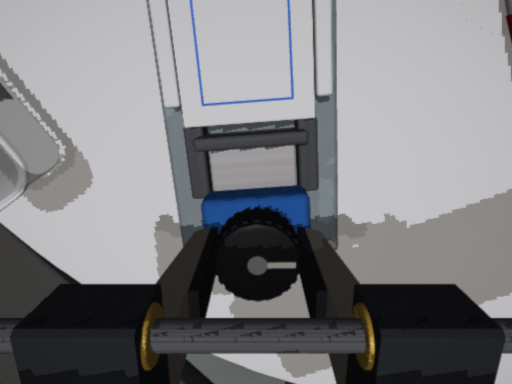

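Run:
```python
from h import *
robot.servo_line([551.8,237.2,59],feed=30)
grip(0.0,30)
def tz(): 
    o=robot.observe(); return o
o=tz();print(o["t"],o["tcp_pos"].round(1),o["contact_force"].round(1),o["wrist_torque"].round(2),o["grip_width"])
q0=np.array(o["joints"],float); q=q0.copy()
while q[6]>-1.5:
    q[6]-=0.2; robot.goto_joints(q)
    o=tz();print(round(o["t"],2),(q0[6]-q[6]).round(2),(q0[6]-o["joints"][6]).round(2),o["tcp_pos"].round(1),o["contact_force"].round(1),o["wrist_torque"].round(2))
    if abs(o["wrist_torque"][2])>0.5 or np.linalg.norm(o["contact_force"])>25: break
```

```text
6.7167 [551.7 236.6  59.1] [-1.6 -4.2  4.2] [-0.73  0.41  0.01] 0.4697617999314334
7.03 0.2 0.2 [551.5 236.7  59.2] [-1.6 -2.2  3.4] [-0.43  0.54 -0.1 ]
7.33 0.4 0.39 [551.2 236.8  59.1] [-3.4 -2.2  5. ] [-0.32  0.78 -0.06]
7.64 0.6 0.6 [551.1 237.   59.2] [-3.4 -2.1  5.7] [-0.24  0.93 -0.07]
7.95 0.8 0.8 [550.8 237.2  59.1] [-3.7 -1.4  5. ] [-0.19  0.96 -0.09]
8.26 1.0 1.0 [550.7 237.4  59.1] [-4.1 -1.6  5.5] [-0.06  1.04 -0.04]
8.57 1.2 1.2 [550.7 237.7  59.1] [-4.2 -0.8  5.8] [ 0.01  0.99 -0.14]
8.88 1.4 1.4 [550.6 238.   59.1] [-4.4 -0.   5. ] [ 0.13  1.   -0.11]
9.18 1.6 1.59 [550.8 238.3  59.1] [-5.2  0.9  4.6] [ 0.56  1.11 -0.05]
9.49 1.8 1.79 [550.8 238.5  59.1] [-4.9  2.6  4.7] [ 0.64  1.05 -0.1 ]
9.8 2.0 1.99 [551.  238.7  59.1] [-4.4  2.   4.1] [ 0.7   0.89 -0.12]
10.11 2.2 2.19 [551.1 238.9  59.1] [-3.7  3.3  3.7] [ 0.81  0.86 -0.06]
10.42 2.4 2.39 [551.4 239.1  59.2] [-3.5  3.8  2.5] [ 0.93  0.72 -0.07]
10.72 2.6 2.59 [551.6 239.2  59.2] [-2.3  4.6  1.1] [ 1.01  0.59 -0.07]
11.03 2.8 2.79 [551.9 239.3  59.2] [-2.3  4.5  1.5] [ 1.02  0.46 -0.1 ]
11.34 3.0 2.99 [552.2 239.3  59.2] [-0.7  4.7  0.7] [ 1.08  0.31 -0.09]
11.65 3.2 3.19 [552.4 239.2  59.2] [-0.6  5.3  0.1] [ 1.12  0.16 -0.06]
11.96 3.4 3.39 [552.3 238.3  59.2] [ 0.2  6.  -0.7] [1.16 0.01 0.31]
12.27 3.6 3.59 [550.9 236.3  59.1] [-5.2  0.8  4.5] [0.17 1.15 0.4 ]
12.57 3.8 3.79 [550.5 236.4  59. ] [-5.9  1.6  5. ] [0.24 1.39 0.29]
12.88 4.0 3.99 [550.4 236.9  58.9] [-5.9  1.1  3.9] [0.5  1.34 0.38]
```

Run:
```python
from h import *
grip(1.0)
o=robot.observe();p=o["tcp_pos"]
robot.servo_line([p[0],p[1],130],feed=150)
robot.movep([538,60,200],ori(-0.11))
im,K,R,t=look("wrist",["mark","jig_mid","knob_grip"],"e_wrist")
o=robot.observe();print(o["t"],o["joints"].round(2),o["contact_force"])
np.savez("e.npz",K=K,R=R,t=t)
```

```text
wrist jig_mid 0.72 [542.7 165.1  13.1]
15.6333 [ 0.01  0.32 -0.22  1.87  0.08  0.96 -0.36] [-1.228479    0.57058184  0.11682598]
```

View pics/e_wrist.png

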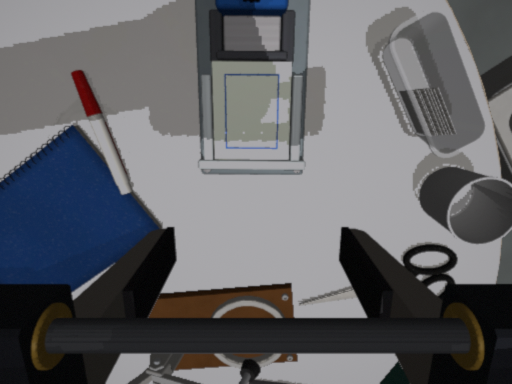

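Run:
```python
from h import *
d=np.load("e.npz");K,R,t=d["K"],d["R"],d["t"]
im=cv2.imread("pics/e_wrist.png");hsv=cv2.cvtColor(im,cv2.COLOR_BGR2HSV)
m=cv2.inRange(hsv,(105,60,60),(130,255,255))[66:158,217:288]
ys,xs=np.nonzero(m);p=np.c_[xs+217,ys+66].astype(np.float32)
cs=np.array([p[np.argmax(p@np.array(s))] for s in [(-1,-1),(1,-1),(1,1),(-1,1)]]);print(cs)
for z in (30,37,44):
    b=np.array([plane(q,z,K,R,t)[:2] for q in cs]); 
    print(z,b.mean(0).round(1),[(np.linalg.norm(v).round(1),np.degrees(np.arctan2(v[1],v[0])).round(1)) for v in (b[1]-b[0],b[2]-b[1],b[3]-b[2],b[0]-b[3])])
for c in("scene","top"):
    im,K,R,t=look(c,["mark","stamp_center","tray_mid","stamp_die"])
    u=K@(R@np.array([551,238,75])+t);u=(u[:2]/u[2]).astype(int);print(u)
    cv2.imwrite(f"pics/f_{c}.png",cv2.resize(im[max(u[1]-40,0):u[1]+50,u[0]-50:u[0]+70,::-1],None,fx=5,fy=5,interpolation=cv2.INTER_CUBIC))
```

```text
[[225.  74.]
 [278.  74.]
 [277. 148.]
 [226. 148.]]
30 [538. 125.] [(np.float64(51.2), np.float64(-6.3)), (np.float64(71.6), np.float64(-96.1)), (np.float64(52.3), np.float64(173.7)), (np.float64(71.6), np.float64(82.9))]
37 [538.2 125.3] [(np.float64(50.2), np.float64(-6.3)), (np.float64(70.1), np.float64(-96.1)), (np.float64(51.3), np.float64(173.7)), (np.float64(70.1), np.float64(82.9))]
44 [538.4 125.6] [(np.float64(49.1), np.float64(-6.3)), (np.float64(68.6), np.float64(-96.1)), (np.float64(50.2), np.float64(173.7)), (np.float64(68.7), np.float64(82.9))]
scene mark 0.67 [536.7 126.6  13.8]
scene stamp_center 0.66 [ 539.1 -298.1   72.1]
scene tray_mid 0.56 [ 525.1 -301.8    9.8]
scene stamp_die 0.53 [ 525.8 -301.9    7.5]
scene stamp_die 0.43 [550.9 239.4  67.9]
[205 141]
top stamp_center 0.78 [ 541.4 -300.9   67.5]
top tray_mid 0.71 [ 529.8 -303.6    7.6]
[172 191]
```

View pics/f_scene.png

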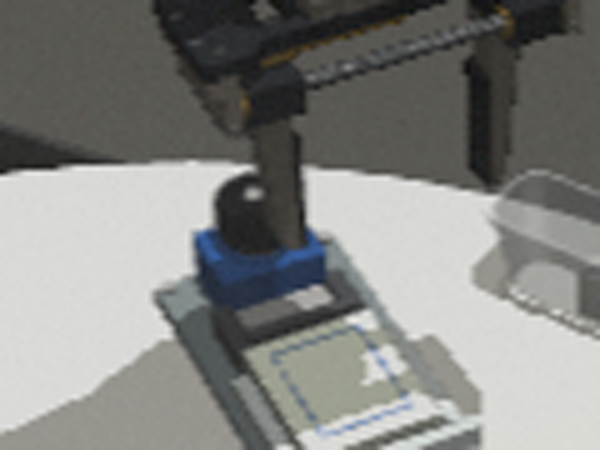

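Run:
```python
from h import *
robot.movep([536,-320,270],ori(-0.11))
im,K,R,t=look("wrist",["stamp_center","tray_mid"],"g_wrist")
np.savez("g.npz",K=K,R=R,t=t)
im,K,R,t=look("scene",[]);u=(205,141)
cv2.imwrite(f"pics/g_scene.png",cv2.resize(im[max(u[1]-40,0):u[1]+70,u[0]-50:u[0]+70,::-1],None,fx=5,fy=5,interpolation=cv2.INTER_CUBIC))
im,K,R,t=look("top",["stamp_center","tray_mid"])
cv2.imwrite(f"pics/g_top.png",cv2.resize(im[160:230,150:250,::-1],None,fx=6,fy=6,interpolation=cv2.INTER_CUBIC))
o=robot.observe();print(o["t"],o["joints"].round(2),o["contact_force"])
```

```text
wrist stamp_center 0.75 [ 540.  -296.5   64.6]
wrist tray_mid 0.96 [ 527.3 -302.9    0.7]
top stamp_center 0.97 [ 542.5 -300.8   67.5]
top tray_mid 0.56 [ 530.1 -303.9    6.9]
17.925 [ 0.53  0.38 -0.07  1.61  0.03  1.16  0.35] [-0.30117864  0.41765145 -0.60719141]
```

View pics/g_wrist.png

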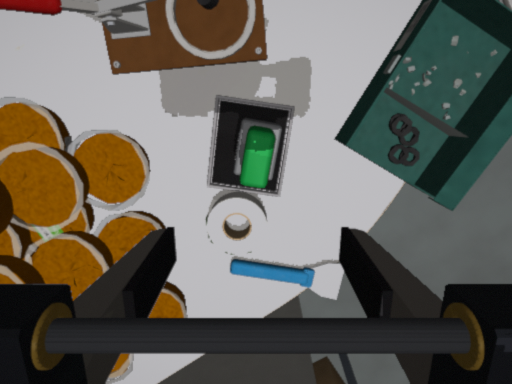

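View pics/g_scene.png

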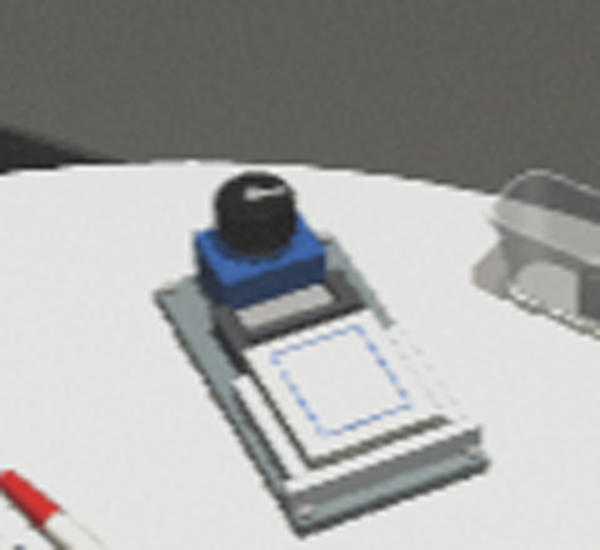

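View pics/g_top.png

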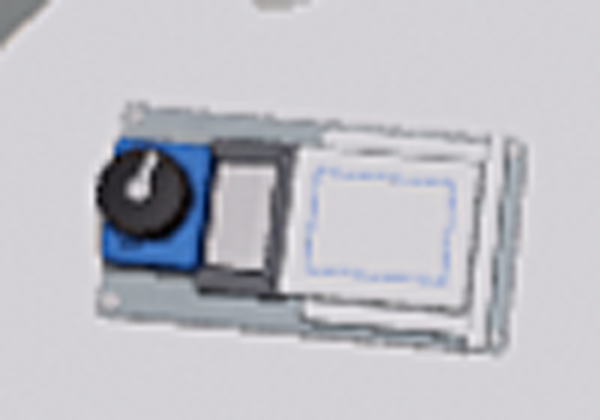

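Run:
```python
from h import *
im=cv2.imread("pics/g_wrist.png")
cv2.imwrite("pics/g_zoom.png",cv2.resize(im[85:205,195:305],None,fx=5,fy=5,interpolation=cv2.INTER_CUBIC))
```

```text
(no output)
```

View pics/g_zoom.png

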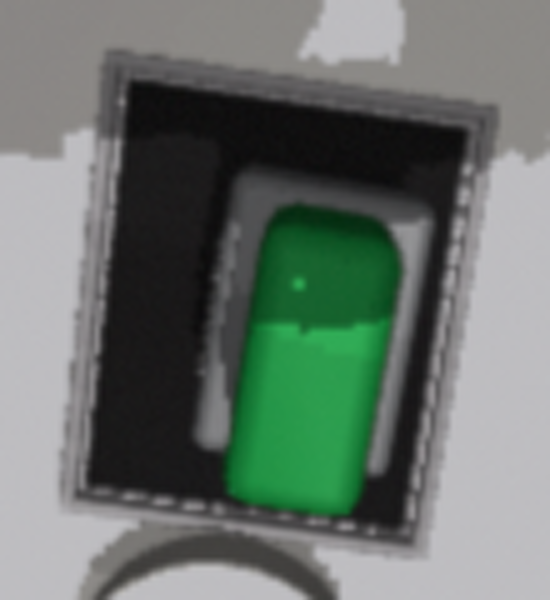

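Run:
```python
from h import *
from scipy.optimize import minimize
d=np.load("g.npz");K,R,t=d["K"],d["R"],d["t"]
im=cv2.imread("pics/g_wrist.png");hsv=cv2.cvtColor(im,cv2.COLOR_BGR2HSV)
m=cv2.inRange(hsv,(45,120,40),(80,255,255));m[:85]=0;m[205:]=0;m[:,:195]=0;m[:,305:]=0
S=8
big=cv2.resize(m,None,fx=S,fy=S,interpolation=cv2.INTER_LINEAR)>127
sub=np.s_[100*S:200*S,220*S:290*S];bs=big[sub]
def sil(x,y,yaw,rc=8):
    pts=[]
    for z0,z1 in((76,130),):
        for z in(z0,z1-3):
            for sx in(-1,1):
                for sy in(-1,1):
                    for a in np.linspace(0,np.pi/2,5):
                        px=sx*(14-rc+rc*np.cos(a));py=sy*(28-rc+rc*np.sin(a))
                        pts.append([x+px*np.cos(yaw)-py*np.sin(yaw),y+px*np.sin(yaw)+py*np.cos(yaw),z])
    u=(R@np.array(pts).T).T+t;u=u@K.T;u=u[:,:2]/u[:,2:]
    u=((u+.5)*S-np.array([220*S,100*S])).astype(np.int32)
    o=np.zeros(bs.shape,np.uint8);cv2.fillConvexPoly(o,cv2.convexHull(u),1);return o>0
f=lambda p:-(sil(*p)&bs).sum()/(sil(*p)|bs).sum()
for y0 in(-.25,-.1,.05):
    r=minimize(f,[540,-298,y0],method="Nelder-Mead",options=dict(initial_simplex=[[540,-298,y0],[545,-298,y0],[540,-293,y0],[540,-298,y0+.1]]));print(r.x,r.fun)
c=np.array([(105,52),(497,105),(422,553),(65,508)])/5+[195,85]
b=np.array([plane(q,10 if i<2 else 10,K,R,t)[:2] for i,q in enumerate(c)]);print(b,b.mean(0))
print([(np.linalg.norm(v).round(1),np.degrees(np.arctan2(v[1],v[0])).round(1)) for v in (b[1]-b[0],b[2]-b[1],b[3]-b[2],b[0]-b[3])])
```

```text
[ 5.37717466e+02 -2.97121285e+02 -2.85500909e-01] -0.9413453027065208
[ 5.37754168e+02 -2.97305690e+02 -2.87835035e-01] -0.9417326356277115
[ 5.37651205e+02 -2.97127707e+02 -2.94121417e-01] -0.9398887589390138
[[ 493.42448295 -232.10516541]
 [ 589.49600416 -255.31869222]
 [ 560.33788557 -370.18251427]
 [ 466.08669996 -347.35692319]] [ 527.33626816 -301.24082377]
[(np.float64(98.8), np.float64(-13.6)), (np.float64(118.5), np.float64(-104.2)), (np.float64(97.0), np.float64(166.4)), (np.float64(118.4), np.float64(76.7))]
```

Run:
```python
from h import *
robot.movep([539,-298,150],ori(-0.28))
robot.servo_line([539,-298,74.5],feed=120)
o=robot.observe();print(o["t"],o["tcp_pos"].round(1),o["contact_force"].round(1),o["wrist_torque"].round(2))
grip(0.0,12)
o=robot.observe();print(o["t"],o["tcp_pos"].round(1),o["contact_force"].round(1),o["wrist_torque"].round(2),o["grip_width"]*92)
```

```text
19.2583 [ 539.8 -298.5   75.5] [ 0.4 -0.  -0.3] [-0.09  0.08  0.01]
20.2417 [ 538.9 -297.9   74.4] [-0.5  0.9 -0.7] [-0.11  0.09  0.03] 28.236951618835576
```

Run:
```python
from h import *
grip(0.0,50)
o=robot.observe();print(o["t"],o["tcp_pos"].round(2),o["contact_force"].round(1),o["wrist_torque"].round(2),o["grip_width"]*92)
robot.servo_line([539,-298,170],feed=150)
robot.hold(0.2)
o=robot.observe();print(o["t"],o["tcp_pos"].round(1),o["contact_force"].round(1),o["wrist_torque"].round(2),o["grip_width"]*92)
im,K,R,t=look("wrist",["stamp_center","stamp_die"],"i_wrist")
np.savez("i.npz",K=K,R=R,t=t,p=o["tcp_pos"],r=o["tcp_rot"])
im,K,R,t=look("scene",["stamp_center","stamp_die"],"i_scene")
o=robot.observe();print(o["tcp_pos"],o["tcp_rot"],o["t"])
```

```text
20.4583 [ 538.9  -297.99   74.39] [-0.4  0.1 -1.3] [-0.05  0.12  0.04] 27.80600306098674
21.4417 [ 538.4 -297.7  168.7] [ 0.5 -0.7 -1.8] [-0.09  0.06 -0.  ] 27.412554646385303
scene stamp_center 0.93 [ 542.6 -301.8  166.3]
[ 538.9436074  -297.95373713  169.77056272] [ 1.41229728  1.06385771 -1.41259351] 21.7417
```

View pics/i_wrist.png

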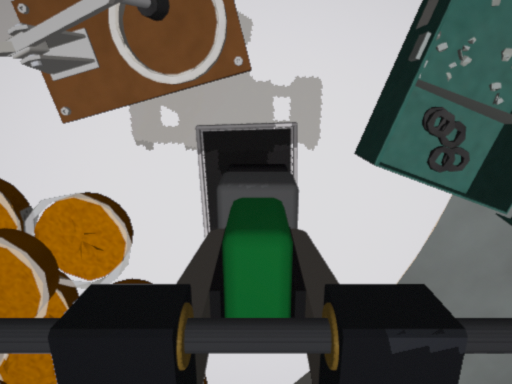

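View pics/i_scene.png

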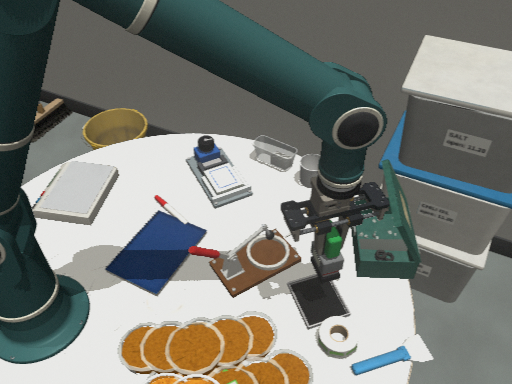

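Run:
```python
from h import *
d=np.load("i.npz");K,R,t=d["K"],d["R"],d["t"]
T=Ro.from_rotvec(d["r"]).as_matrix();p=d["p"]
print(T.round(3), (R@p+t))
for nm,up,hy,hx in(("top",55.6,28,14),("top-3",52.6,28,14),("housetop",-3.4,32,23),("housebot",-39.4,32,23)):
  for dy in(-3,0,3):
    # stamp +y = -tool z
    out=[]
    for s in(-1,0,1):
        u=K@(R@(p+T@np.array([-up,s*hx,-(hy+dy)]))+t);out.append((u[:2]/u[2]).round(1))
    print(nm,dy,*out)
im=cv2.imread("pics/i_wrist.png")
cv2.imwrite("pics/i_zoom.png",cv2.resize(im[150:270,190:320],None,fx=5,fy=5,interpolation=cv2.INTER_CUBIC))
```

```text
[[-0.002  0.961 -0.276]
 [ 0.001 -0.276 -0.961]
 [-1.    -0.002 -0.   ]] [  0.52630824  27.71730744 185.43073951]
top -3 [221.4 244.1] [258.5 244.1] [295.6 244.1]
top 0 [221.2 236.8] [258.5 236.8] [295.9 236.8]
top 3 [220.9 229.3] [258.5 229.3] [296.1 229.3]
top-3 -3 [222.2 240.8] [258.5 240.8] [294.8 240.8]
top-3 0 [222.  233.6] [258.5 233.6] [295.  233.6]
top-3 3 [221.8 226.3] [258.5 226.3] [295.2 226.3]
housetop -3 [216.  191.3] [258.2 191.3] [300.4 191.3]
housetop 0 [215.8 185.9] [258.2 185.9] [300.6 186. ]
housetop 3 [215.6 180.6] [258.2 180.6] [300.8 180.6]
housebot -3 [222.7 176.1] [258.1 176.1] [293.5 176.2]
housebot 0 [222.6 171.6] [258.1 171.6] [293.7 171.6]
housebot 3 [222.4 167.1] [258.1 167.1] [293.8 167.1]
```

View pics/i_zoom.png

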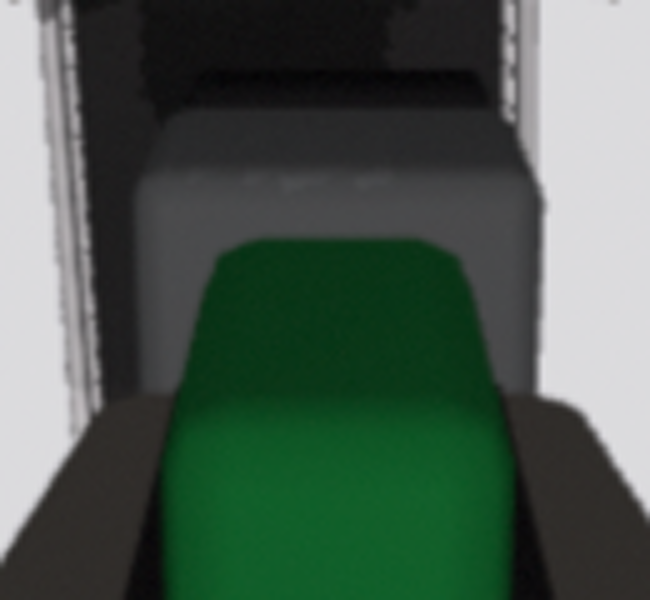

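Run:
```python
from h import *
robot.servo_line([539,-298,190],feed=150)
robot.movep([538.2,125,190],ori(-0.112))
robot.servo_line([538.2,125,122],feed=100)
robot.hold(0.4)
o=robot.observe();print(o["t"],o["tcp_pos"].round(2),(o["tcp_rot"]-ori(-.112)).round(4),o["contact_force"].round(1),o["wrist_torque"].round(2),o["grip_width"]*92)
im,K,R,t=look("wrist",["mark"],"j_wrist")
np.savez("j.npz",K=K,R=R,t=t,p=o["tcp_pos"],r=o["tcp_rot"])
look("scene",[],"j_scene")
fs=[]
for i in range(5):
    robot.hold(0.03);o=robot.observe();fs.append(np.r_[o["contact_force"],o["tcp_pos"]])
print(np.mean(fs,0).round(2),np.std(fs,0).round(2),o["t"])
im=cv2.imread("pics/j_scene.png");cv2.imwrite("pics/j_scz.png",cv2.resize(im[90:220,150:290],None,fx=5,fy=5,interpolation=cv2.INTER_CUBIC)[:600])
```

```text
24.8167 [538.33 125.03 122.29] [ 0.0003 -0.0003  0.0004] [-0.2 -0.2 -2.7] [-0.06  0.07 -0.03] 27.482547936225124
[ 2.5000e-01  1.5000e-01 -2.1200e+00  5.3821e+02  1.2501e+02  1.2202e+02] [0.52 0.19 0.25 0.01 0.02 0.03] 25.1333
```

View pics/j_wrist.png

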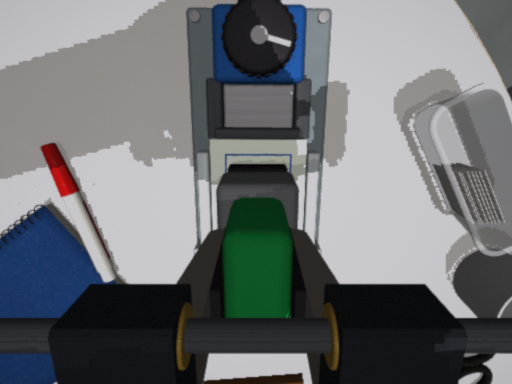

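View pics/j_scz.png

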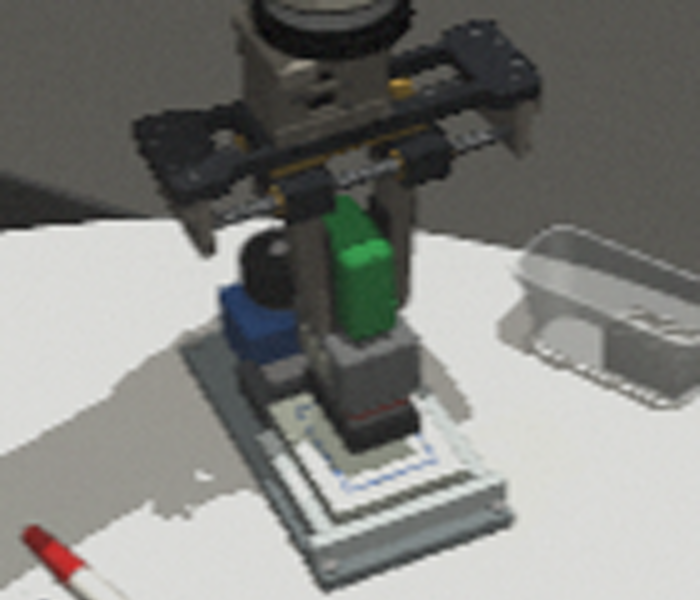

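```bash
cat > press.py <<'E'
from h import *
def rd(n=3,dt=0.015):
    a=[]
    for _ in range(n):
        robot.hold(dt);o=robot.observe();a.append(np.r_[o["contact_force"],o["tcp_pos"]])
    return np.mean(a,0)
E
python3 - <<'E'
from press import *
z=122.0;base=-2.2
while z>96:
    z-=1.0;robot.servo_line([538.2,125,z],feed=25);a=rd(2)
    if a[2]-base>2.5: print("contact",z,a.round(2));break
robot.hold(0.1);print(z,rd(4).round(2),robot.observe()["t"])
E
```

```text
contact 103.0 [ -2.08  -0.85   4.83 538.23 125.01 103.53]
103.0 [ -1.84  -0.84   5.09 538.22 125.01 103.34] 30.6833
```

Run:
```python
from press import *
z=103.0
a=None
for dz in (2,2,1,.5,.5,.5,.5):
    z-=dz;robot.servo_line([538.2,125,z],feed=20);robot.hold(.05);a=rd(4)
    print(z,a.round(2),round(a[2]+2.2,2),round(robot.observe()["t"],2))
    if a[2]+2.2>12.6: break
look("scene",[],"k_scene")
im=cv2.imread("pics/k_scene.png");cv2.imwrite("pics/k_scz.png",cv2.resize(im[150:190,200:250],None,fx=12,fy=12,interpolation=cv2.INTER_CUBIC))
```

```text
101.0 [-2.5600e+00 -3.1000e-01  7.0000e+00  5.3823e+02  1.2503e+02  1.0138e+02] 9.2 31.05
99.0 [ -3.2   -0.72   8.78 538.25 125.04  99.62] 10.98 31.42
98.0 [ -3.52  -1.03   9.9  538.24 125.04  98.73] 12.1 31.78
97.5 [ -3.94  -1.22  10.03 538.26 125.05  98.31] 12.23 32.15
97.0 [ -4.03  -1.2   10.74 538.26 125.04  97.86] 12.94 32.52
```

View pics/k_scz.png

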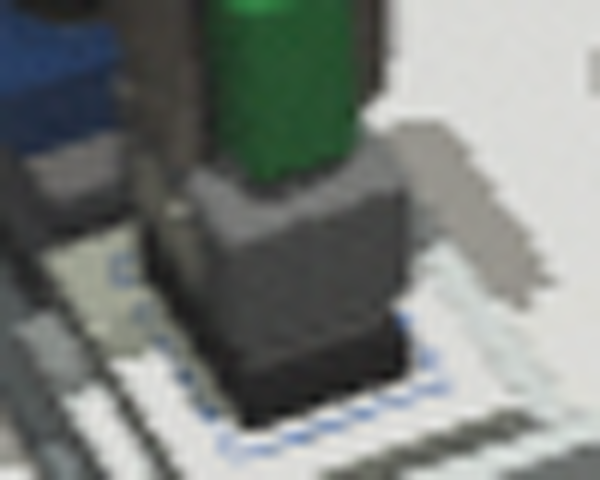

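Run:
```python
from press import *
for z in (96.5,95.95):
    robot.servo_line([538.2,125,z],feed=20);robot.hold(.05);a=rd(4);print(z,a.round(2),round(a[2]+2.2,2))
a=rd(12,0.05);print(a.round(2),robot.observe()["t"])
look("scene",[],"l_scene")
im=cv2.imread("pics/l_scene.png");cv2.imwrite("pics/l_scz.png",cv2.resize(im[150:190,200:250],None,fx=12,fy=12,interpolation=cv2.INTER_CUBIC))
```

```text
96.5 [ -3.73  -1.23  11.02 538.24 125.06  97.41] 13.22
95.95 [ -4.08  -0.91  11.92 538.24 125.04  96.91] 14.12
[ -4.11  -1.14  11.43 538.25 125.05  96.92] 33.9
```

View pics/l_scz.png

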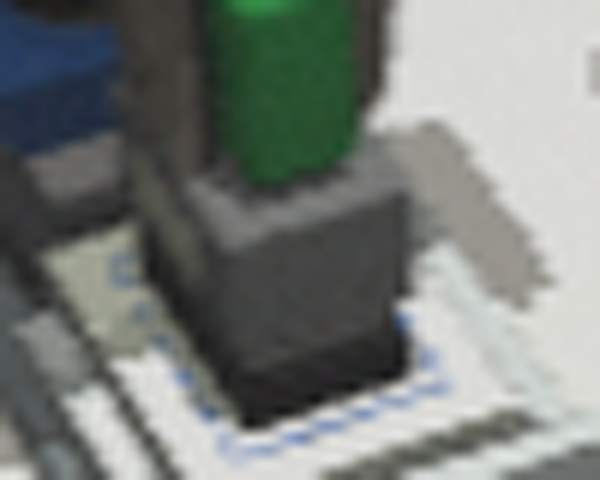

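Run:
```python
from press import *
robot.servo_line([538.2,125,95.65],feed=20)
a=rd(14,0.05);print(a.round(2),robot.observe()["t"])
robot.servo_line([538.2,125,125],feed=40)
a=rd(3);print(a.round(2),robot.observe()["grip_width"]*92)
robot.servo_line([538.2,125,190],feed=150)
robot.movep([538.2,20,190],ori(-0.2))
look("wrist",["mark"],"m_wrist")
im,*_=look("scene",["mark"],"m_scene")
cv2.imwrite("pics/m_scz.png",cv2.resize(im[120:220,170:270,::-1],None,fx=6,fy=6,interpolation=cv2.INTER_CUBIC))
print(robot.observe()["t"])
```

```text
[ -4.26  -0.83  11.34 538.25 125.05  96.66] 34.9
[-2.8000e-01 -4.6000e-01 -1.9100e+00  5.3798e+02  1.2493e+02  1.2467e+02] 28.10089283274857
scene mark 0.77 [536.9 125.2  14.3]
37.1167
```

View pics/m_wrist.png

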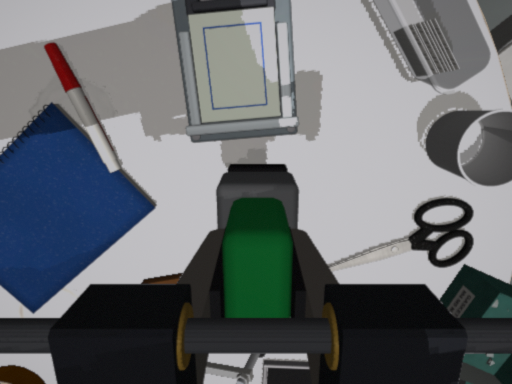

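View pics/m_scz.png

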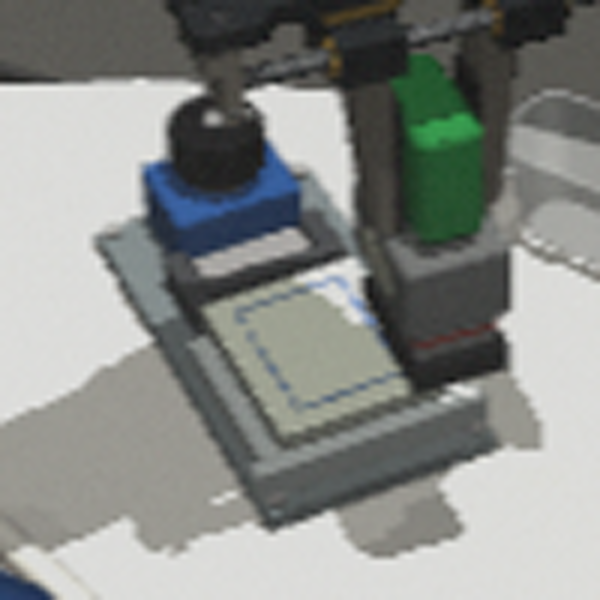

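Run:
```python
from press import *
robot.movep([528,-302.5,150],ori(-0.255))
robot.servo_line([528,-302.5,82],feed=100);robot.hold(.2)
b=rd(4);print(b.round(2));z=80
z=79.
while z>70:
    z-=.7;robot.servo_line([528,-302.5,z],feed=20);a=rd(3)
    if a[2]-b[2]>2.5: break
print("touch",z,a.round(2))
look("scene",["stamp_center","tray_mid"],"n_scene")
im=cv2.imread("pics/n_scene.png");cv2.imwrite("pics/n_scz.png",cv2.resize(im[230:330,270:370],None,fx=6,fy=6,interpolation=cv2.INTER_CUBIC))
print(robot.observe()["t"])
```

```text
[-5.1000e-01  2.9000e-01 -2.3500e+00  5.2837e+02 -3.0272e+02  8.2690e+01]
touch 74.09999999999998 [-5.9000e-01 -3.5000e-01  9.2000e-01  5.2819e+02 -3.0257e+02  7.4410e+01]
scene stamp_center 0.77 [ 531.1 -306.3   69.5]
scene tray_mid 0.83 [ 527.2 -303.     8.3]
41.7833
```

View pics/n_scz.png

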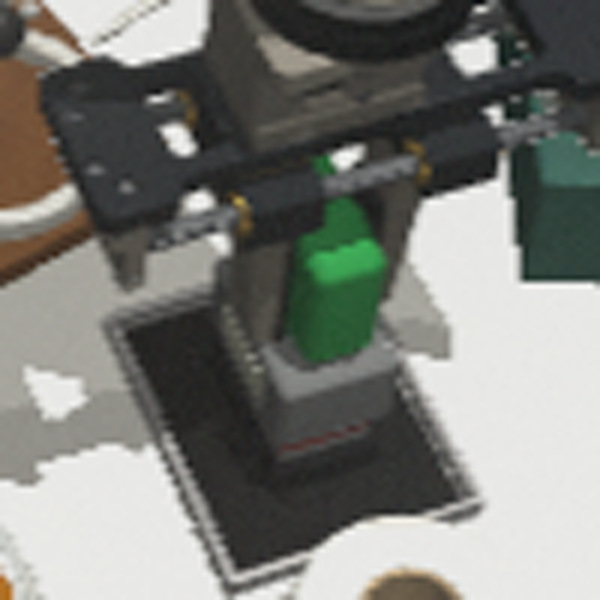

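Run:
```python
from press import *
grip(1.0);robot.hold(.1)
robot.servo_line([528,-302.5,150],feed=100)
robot.movep([528,-330,270],ori(-0.255))
im,K,R,t=look("wrist",["stamp_center","tray_mid"],"p_wrist")
im,*_=look("scene",["stamp_center","tray_mid"],"p_scene")
cv2.imwrite("pics/p_scz.png",cv2.resize(im[230:330,270:370,::-1],None,fx=6,fy=6,interpolation=cv2.INTER_CUBIC))
look("top",["stamp_center","tray_mid","mark"],"p_top")
print(robot.observe()["t"])
```

```text
scene stamp_center 0.85 [ 530.2 -304.5   71.2]
scene tray_mid 0.85 [ 527.2 -300.3    5.8]
top stamp_center 0.63 [ 528.3 -302.6   65.4]
top tray_mid 0.63 [ 529.8 -301.     5.3]
44.8833
```

View pics/p_wrist.png

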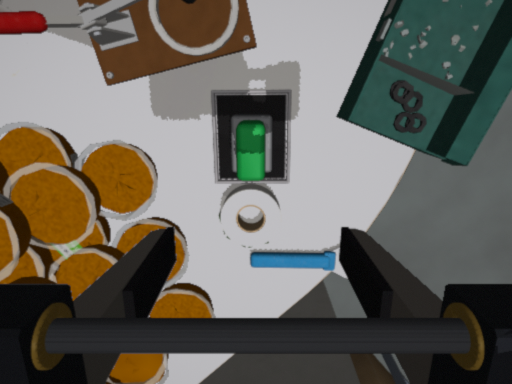

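View pics/p_scz.png

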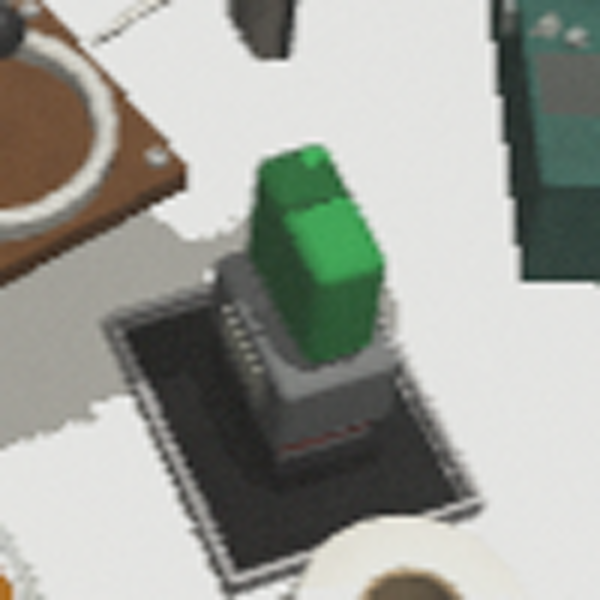

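Run:
```python
from h import *
robot.job_done();print(robot.observe()["t"])
```

```text
the job is handed in; nothing more can be done
the job is handed in; nothing more can be done
```

The job is done and handed in at about 45 s of the 72 s allowed.

- **Clamp:** I turned the knob clockwise in a single grip. After about 3.3 rad the wrist torque rose from about -0.1 to between 0.3 and 0.4 N m, and the fingers then slipped on the knob, so I took that as the stop. Its pointer had gone from -x to +x, which fits about 3.2 rad.
- **Print:** The stamp met the stack about 35 mm above the table. The camera showed it centred and parallel to the outlined field just before it touched. I pressed to 13.4–14.1 N, which puts the foot at about 7.4–8 mm, and held it there for more than 1 s. I then lifted it straight up, with sideways movement of 0.3 mm or less.
- **Parking:** The stamp stands upright and released in the tray. In the last wrist picture it is centred to within about 1 pixel; the detectors' positions for stamp and tray differed by 2 to 5 mm. The arm is clear of everything.

**Not confirmed:**
- No ink is visible on the tag in the pictures taken after printing, so the print itself is not confirmed by sight.
- The last reading while pressing was slightly lower (13.4 N) although the stamp was 0.26 mm deeper, which I put down to sensor noise. The stamp touched the tray at the same height as when I picked it up, so it had not slipped in the grip.

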